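# Find the hidden index notch of the print trimmer with the T-foot paper stop

### The job

Take the paper stop out of its parking block, put its T-shaped foot into the entry window of the print trimmer's slotted rail and, keeping its sprung foot lightly pressed down, drag it along the slot until the foot drops into the hidden index notch. Leave it there fully home, its shoulders down on the rail, and let go. Work gently: keep the push of the stop on the trimmer under 40 N, and leave the bottle, the tongs and the weight where they are.

Things in the scene. Friction and masses are not known exactly. Their poses are not given: they have to be found in the camera images.
- trimmer: print trimmer fixed to the bench: aluminium gauge rail 420 (y) by 44 (x) mm, flat top at z = 36 mm, along the near edge of a grey board (x 22 to 262 mm, top at z = 20 mm). Origin on the bench under the rail's middle; y along the rail, x towards the board, z up. A channel 22 mm wide (x -11 to 11), its floor at z = 22 mm, runs in the rail from the entry window along the slot. All rigid
- window (a point): entry window in the rail's top, open down to the channel floor: 22 (x) by 34 (y) mm, y -112 to -78 mm on the trimmer. The point is the middle of the window, on the channel floor (22 mm above the bench, 14 mm below the rail's top). Axes as the trimmer's: the slot leads off to +y
- slot_middle (a point): slot 11 mm wide in the rail's top, y -78 to +90 mm, closed by soft black lips that part freely; roof 4 mm thick, underside at z = 32 mm. Point: its middle, y = 15 mm, at the top. Under it the channel floor has one index notch, unseen, unmeasured: 26 mm long, full width, 12 mm deep, square edges, its middle anywhere in y -30 to +60 mm on the trimmer
- cutter_bar (a point): middle of the steel cutter bar along the board's far edge, 12 mm thick, 50 mm above the bench; its black head is 72 mm high. Not to be used
- stop_center (a point): paper stop: loose, upright, 80 mm high, 0.13 to 0.24 kg; point at its centre. y is the long way; it must lie along the rail's y there. From below: steel foot 16 (x) by 20 (y), to 6 mm; neck 7 by 16, to 22; black shoulders 26 by 36, to 34; grip 22 by 30, to 80 mm. A spring holds foot and neck out: they give up to 9 mm upwards, at 2 N at first, rising to 7 N
- stop_foot (a point): middle of the underside of the paper stop's foot, 40 mm below stop_center when the foot is not pushed in. With the foot on the channel floor and not pushed in, the shoulders stand 8 mm above the rail's top; with the foot in the notch they come down on to the rail
- holder: grey plastic parking block fixed to the bench, 44 (x) by 56 (y) by 34 mm high on a flange 70 by 84 mm and 6 mm thick, with a pocket 22 (x) by 34 (y) mm open at the top; the stop stands in it with its shoulders on the block's top, its foot 12 mm above the bench. Origin at the centre of its underside, axes as the stop's
- bottle: white plastic bottle, 60 mm diameter, 150 mm high, standing on the bench; origin at the centre of its underside. Leave it alone.
- tongs: yellow plastic print tongs lying on the bench, 170 by 30 by 18 mm, long way along its x; origin at the centre of the underside. Leave them alone.
- weight: round steel print weight, 56 mm diameter, 40 mm high, standing on the trimmer's board; origin at the centre of its underside. Leave it alone.

How it is judged:
By the outcome, as a careful person would: the job done as asked, in the order asked, and still so for the second after the job is handed in, with the robot touching nothing.
It also fails if it takes over 66 s, if anything falls off the work surface, if the arm or the gripper's body presses on something with over 40 N, if the wrist force passes 120 N, or if a joint passes its speed limit or range.

### The arm

A 6-joint arm with a two-finger parallel gripper is mounted at the origin on the work surface. World frame = base frame: x ahead of the robot, y to its left, z up, the work surface at z = 0. Lengths are in mm, angles in rad, forces in N, time in s.
With the tool pointing down it reaches from about 300 to 775 mm from the base axis. Payload 14.6 kg.
Tool frame: the origin (TCP) lies at the very end of the fingers, on their centre line; the grasp point (between the pads) lies 19 mm behind it (manip.grip_point_offset is the distance from the TCP to the grasp point, in mm); z points along the fingers, y is the line along which they close (so a half turn about z gives the same grasp; the last joint's range is limited). The gripper opens to 94 mm and grips with 3 to 60 N. Pads are 16 mm wide; open, the fingers measure 119 mm over their backs; the gripper's body (75 mm by 177 mm) begins 78 mm behind the grasp point.
Start: joints at [-1.227, 0.3, 1.521, -0, 1.321, -0.067], TCP at [219.631, -504.234, 205.446] pointing down, gripper open.
Joint ranges: [-3.03, 3.03], [-0.79, 2.21], [0.23, 2.52], [-1.04, 4.18], [0, 3.07], [-2.55, 2.55]. Speed limits (rad/s): [2.22, 2.22, 2.57, 3.14, 3.14, 3.14].

### API

Orientations are given as [roll, pitch, yaw] about the fixed x, y, z axes, in that order (R = Rz(yaw) Ry(pitch) Rx(roll)).
In Python, from cell import telemetry, eyes, manip gives the robot as it stands.
- The arm moves only by the tool play_rows, never from a script. Its arguments are lists of equal length, an entry for each row: "translation": the shift along the world's x, y, z in m, a list of three; "yaw": the turn about the world's z in rad. A call has 1 to 12 rows; each row is the pose to reach, as a shift and turn from the pose commanded when the call began; what a row does not reach only later rows make up. A row lasts 1/8 s, in which the tool goes at most 62.5 mm and 10.7 degrees, less where a joint would pass 70% of its speed; a pose out of reach is approached as far as the arm can. A call with a gripper value outside its range is refused whole. "hand" is the opening, from 0 (shut) to 1 (fully open), set as the call begins (left out, the last holds). The fingers move at their own pace and stop on an object; "force" is the grip in N (left out, the last holds). Time passes only in rows, so rows that repeat a pose let the fingers close. It gives the time, the measured TCP pose, the force, the opening and the grip force at its end, in the units of the state.
- telemetry.read_state(): the state, without advancing time (a new reading comes with each control period).
- eyes.camera(name): name is "scene" or "top" or "wrist"; returns a dict with "pixels" (384x512x3 uint8, red, green, blue), "fx", "fy", "cx", "cy" (pixels), "dist_coeffs" ([k1, k2, p1, p2, k3] as OpenCV has them; the pictures are not rectified), "cam_to_world" (4x4, takes a point from camera to world coordinates); the wrist camera has in their place "T_tool_cam" (4x4, takes a point from camera to tool coordinates, whose origin is the TCP and whose axes are the flange's). Camera axes: x right, y up, looking along -z (the intrinsics and any distortion apply to the point x, -y, -z); pixel columns grow to the right and rows downward; lengths in mm; the calibration is good to about 2 mm. A picture is of the moment at which its call begins: read the wrist's pose just before it. There is no depth.
- manip.sign_off(): hands the job in; it is judged then, once.
The state is a dict: "clock": time; "joints": joint angles; "qd": joint speeds; "effort": joint torques, N m; "eef_pos": TCP position; "eef_rot": TCP orientation; "wrist_force": force on the tool from outside, world axes, zero at the start; "moment": the same for the moment, N m; "finger_gap": finger opening in mm; "finger_force": force on a finger pad.
Only numpy, scipy, OpenCV 4.12 (cv2) and the standard library are available. Lean on these libraries where they do the work, as an engineer would, in place of code of your own. Each camera call takes 0.05 s, during which the arm holds its last target. There are 200 camera calls.

## Working session

There is one attempt and no reset: what is moved stays moved. The work goes in short steps, Python scripts to look and compute and a tool call to move; the robot and the scene stay as the last step left them, time stands still between calls to the robot, and variables do not carry over. Pictures are saved under pics/ and viewed, at most 10 in all, crops included, and the job is handed in when it is done.

Besides the shell and the picture viewer there is one more tool, called after ">>>" as name(argument=value, ...) on one line, values as JSON. play_rows: Moves the arm, as the interface text tells. Its arguments: {"type":"object","properties":{"translation":{"type":"array","items":{"type":"array","items":{"type":"number"}}},"yaw":{"type":"array","items":{"type":"number"}},"hand":{"type":"number"},"force":{"type":"number"}},"required":["translation","yaw"]}

```bash
mkdir -p pics
cat > h.py <<'E'
import numpy as np, cv2
from cell import telemetry, eyes, manip
def snap(name,fn):
    s=telemetry.read_state(); c=eyes.camera(name); 
    cv2.imwrite('pics/'+fn+'.png',c['pixels'][:,:,::-1])
    np.savez('pics/'+fn+'.npz',**{k:np.array(v) for k,v in c.items()})
    return c,s
E
python3 - <<'E'
from h import *
a,s=snap('scene','s1'); b,_=snap('top','t1')
print(s)
for c in(a,b): print({k:np.round(v,3).tolist() for k,v in c.items() if k!='pixels'})
im=[cv2.imread('pics/%s.png'%n) for n in('s1','t1')]
E
```

```text
{'clock': 0.0, 'joints': array([-1.22658454e+00,  3.00493379e-01,  1.52157045e+00,  2.15797273e-05,
        1.32066265e+00, -6.65690722e-02]), 'qd': array([-0.00034032, -0.00074201, -0.00138898,  0.0015779 , -0.00085754,
       -0.00133905]), 'effort': array([ 2.42406713e-03, -5.31804657e+01, -3.52726829e+01,  7.08469399e-02,
        2.44584493e-02, -1.20917139e-04]), 'eef_pos': array([ 219.56296912, -504.00268331,  204.87859723]), 'eef_rot': array([-3.14046274e+00, -9.62773595e-05,  4.10775451e-01]), 'wrist_force': array([ 0.77426215,  0.29839796, -0.57250743]), 'moment': array([ 0.05499559,  0.0143303 , -0.04662985]), 'finger_force': 0.0, 'finger_gap': 93.84711455070077}
{'fx': 451.226, 'fy': 451.226, 'cx': 255.045, 'cy': 186.72, 'dist_coeffs': [-0.03, 0.0, 0.0, 0.0, 0.0], 'cam_to_world': [[-0.62, -0.61, 0.494, 1175.005], [0.785, -0.469, 0.406, 347.14], [-0.016, 0.639, 0.769, 931.709], [0.0, 0.0, 0.0, 1.0]]}
{'fx': 368.239, 'fy': 368.239, 'cx': 259.765, 'cy': 199.081, 'dist_coeffs': [-0.094, 0.0, 0.0, 0.0, 0.0], 'cam_to_world': [[0.022, 0.992, -0.127, 467.867], [-1.0, 0.021, -0.009, -104.704], [-0.006, 0.127, 0.992, 1155.199], [0.0, 0.0, 0.0, 1.0]]}
```

```bash
ls
```

```text
h.py
pics
```

View pics/t1.png

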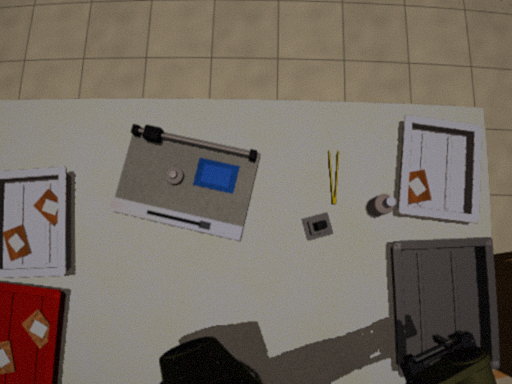

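View pics/s1.png

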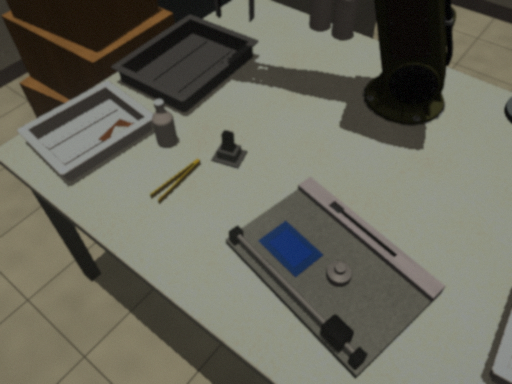

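Top view: rail from about (115,210) to (241,238), window at (203,224) on its right end. The stop in its block is at (318,226), the tongs at (333,177) and the bottle at (381,205). The scene view agrees: stop at (228,145), window at (337,207).

```bash
cat >> h.py <<'E'
def rpy(r):
    from scipy.spatial.transform import Rotation as R
    return R.from_euler('xyz',r).as_matrix()
def camT(c,s=None):
    if 'cam_to_world' in c: return np.array(c['cam_to_world'])
    T=np.eye(4);T[:3,:3]=rpy(s['eef_rot']);T[:3,3]=s['eef_pos'];return T@np.array(c['T_tool_cam'])
def ray(c,px,s=None):
    T=camT(c,s);K=np.array([[c['fx'],0,c['cx']],[0,c['fy'],c['cy']],[0,0,1.]])
    u=cv2.undistortPoints(np.array(px,float).reshape(-1,1,2),K,np.array(c['dist_coeffs'],float)).reshape(-1,2)
    d=np.c_[u[:,0],-u[:,1],-np.ones(len(u))]@T[:3,:3].T
    return T[:3,3],d
def cast(c,px,z,s=None):
    o,d=ray(c,px,s);return o+d*((z-o[2])/d[:,2])[:,None]
def load(fn): return dict(np.load('pics/'+fn+'.npz'))
E
python3 - <<'E'
from h import *
np.set_printoptions(precision=1,suppress=True)
t=load('t1');s=load('s1')
print(cast(t,[(115,210),(241,238)],36),cast(t,[(203,224)],36),cast(s,[(337,207)],36))
print(cast(t,[(319,226)],92),cast(s,[(227,134)],92))
c=eyes.camera('wrist');print(c['T_tool_cam'],c['fx'],c['cx'],c['cy'])
E
```

```text
[[567.3 354.2  36. ]
 [490.9 -40.5  36. ]] [[530.7  76.7  36. ]] [[526.7  76.3  36. ]]
[[ 528.9 -268.    92. ]] [[ 536.7 -270.    92. ]]
[[  -0.     1.     0.2   67.3]
 [   1.     0.    -0.    -0.1]
 [  -0.     0.2   -1.  -179.7]
 [   0.     0.     0.     1. ]] 301.9349128368991 254.15861479810974 193.564403192158
```

>>> play_rows(translation=[[0.05,0.04,0.01],[0.1,0.08,0.02],[0.14,0.12,0.025],[0.19,0.16,0.025],[0.23,0.2,0.025],[0.28,0.235,0.025],[0.28,0.235,0.025],[0.28,0.235,0.025]], yaw=[0,-0.04,-0.08,-0.12,-0.16,-0.16,-0.16,-0.16], hand=1)

```text
clock: 1.15
eef_pos: [499.3, -269.4, 230.1]
eef_rot: [-3.141, 0.001, 0.251]
wrist_force: [-0.2, -1.1, 0.7]
finger_gap: 94.2
finger_force: 0.0
```

Run:
```python
from h import *
c,s=snap('wrist','w1');np.save('pics/w1s.npy',np.r_[s['eef_pos'],s['eef_rot']]);print(s['eef_pos'],s['eef_rot'],s['clock'])
im=cv2.imread('pics/w1.png');cv2.imwrite('pics/w1b.png',cv2.resize(cv2.convertScaleAbs(im,alpha=1.6),(768,576)))
```

```text
[ 499.25285681 -269.41035599  230.10067517] [-3.14124173e+00  6.56158411e-04  2.51090206e-01] 1.15
```

View pics/w1b.png

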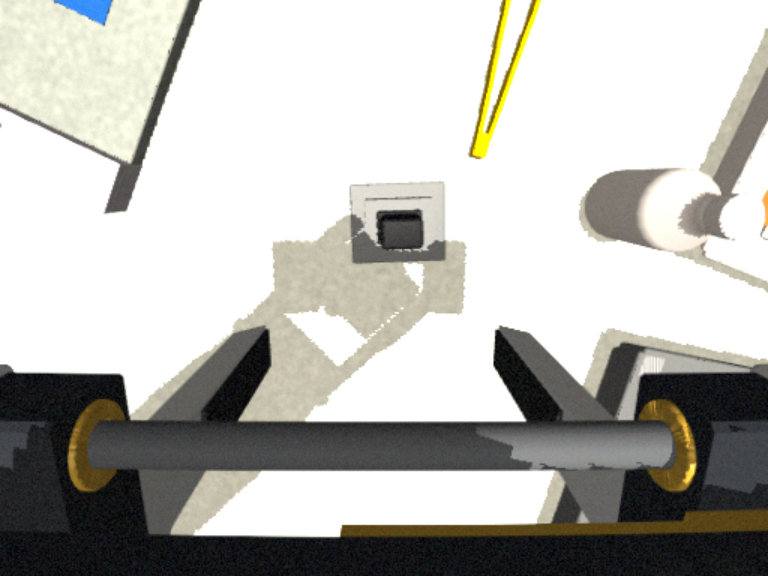

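The wrist view shows the block's flange at (350–445, 183–262) and the black stop at (402,230), with the tongs and bottle clear of the fingers.

Run:
```python
from h import *
np.set_printoptions(precision=1,suppress=True)
c=load('w1');v=np.load('pics/w1s.npy');s={'eef_pos':v[:3],'eef_rot':v[3:]}
g=cv2.cvtColor(c['pixels'],cv2.COLOR_RGB2GRAY)
print(g[118:180:2,228:302:3])
```

```text
[[226 224 224 223 226 224 223 223 225 224 223 224 222 224 226 226 223 226
  224 224 226 224 222 224 224]
 [226 224 225 225 225 226 225 225 226 225 225 225 225 225 223 226 224 225
  225 220 192 191 174 223 224]
 [225 224 191 160 164 159 137 148 132 137 121 126 123 121 124 121 126 129
  130 132 133 135 134 211 222]
 [225 225 141 139 137 139 138 141 138 139 138 139 141 139 136 139 137 139
  136 139 138 137 139 201 224]
 [226 225 139 140 140 139 139 139 139 140 141 142 141 137 137 137 138 140
  136 134 139 137 139 201 225]
 [224 223 137 141 142 138 138 139 137 139 139 138 138 138 138 134 138 140
  136 138 138 136 138 199 225]
 [225 225 134 137 138 140 140 141 140 139 137 139 139 136 135 139 136 135
  136 138 137 136 136 201 225]
 [224 223 136 139 141 124  96  73  74  65  70  74  65  93  90  97 109 104
  129 128 137 137 136 200 223]
 [225 224 101 139 139 135 136 135 141 141 139 137 140 139 138 139 138 137
  138 137 134 137 133 198 224]
 [225 224 121 142 139 127 139 140 138 138 137 140 141 138 143 140 136 138
  137 137 137 136 134 198 225]
 [223 225 121 139 140 136 140 140 140 139 140 140 
[... 1455 characters left out ...]
61  58  30  42  97 114 132 112 128 130
  134 109  63  60  61 108 122]
 [121 119 107  66  59  61  63  62  63  60  58  61  62  64  65  64  58  66
   63  58  60  58  57 104 121]
 [122 119 102  64  61  64  60  62  59  62  62  62  62  59  62  59  59  56
   60  61  59  60  59 106 117]
 [124 120 103  63  60  60  61  63  64  62  59  61  60  62  60  61  62  57
   61  57  62  58  59 102 118]
 [123 122 105  58  54  56  55  53  54  53  64  66  78  79  70  95  92 117
  116 112 117 113 117 117 118]
 [117 121 117 119 116 120 116 119 119 118 121 119 116 119 223 221 225 221
  120 117 117 116 120 117 121]
 [118 124 125 123 121 121 120 121 120 115 120 122 115 121 171 225 224 224
  194 116 117 119 122 120 120]]
```

Run:
```python
from h import *
im=cv2.imread('pics/w1.png')[112:184,222:308]
cv2.imwrite('pics/w1c.png',cv2.resize(cv2.convertScaleAbs(im,alpha=1.3),None,fx=8,fy=8,interpolation=cv2.INTER_NEAREST))
```

```text
(no output)
```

View pics/w1c.png

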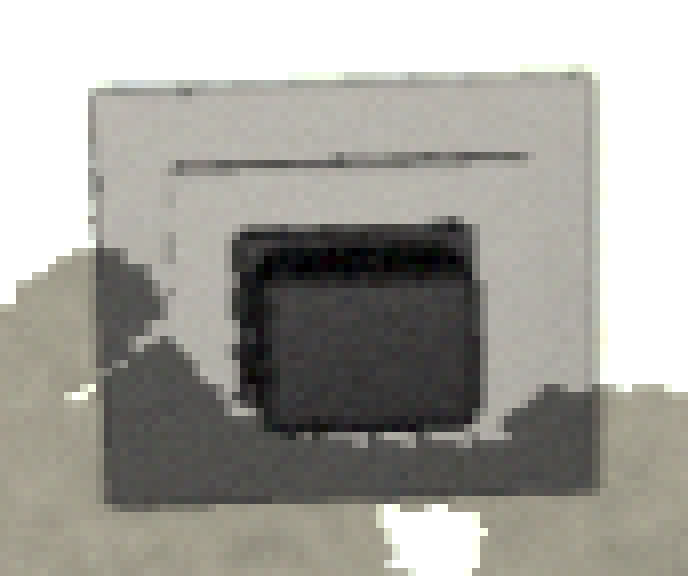

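Run:
```python
from h import *
np.set_printoptions(precision=3,suppress=True)
c=load('w1');v=np.load('pics/w1s.npy');s={'eef_pos':v[:3],'eef_rot':v[3:]}
def rep(p,z):
    P=cast(c,np.array(p)/8+[221.5,111.5],z,s);TL,TR,BR,BL=P
    print('c',P.mean(0),'size y',np.linalg.norm(TL-TR),np.linalg.norm(BL-BR),'x',np.linalg.norm(TL-BL),np.linalg.norm(TR-BR))
    for a,b in((TR,TL),(BR,BL)): d=b-a; print('yaw',np.arctan2(-d[0],d[1]))
    for a,b in((BL,TL),(BR,TR)): d=b-a; print('yaw',np.arctan2(d[1],d[0]))
rep([(263,278),(480,276),(478,428),(265,430)],92)
rep([(90,88),(597,72),(600,490),(103,508)],6)
```

```text
c [ 533.593 -275.799   92.   ] size y 28.31824657558464 28.19509502936498 x 19.96684449755554 19.964397796127756
yaw 0.26064669981462985
yaw 0.2607300780110093
yaw 0.2645089320594881
yaw 0.25834083080891523
c [ 533.876 -275.605    6.   ] size y 82.62789498319395 84.21120815168753 x 69.43893912633087 68.97559945812458
yaw 0.28240013575228834
yaw 0.2878245016620544
yaw 0.26686042062396814
yaw 0.2896934514536006
```

>>> play_rows(translation=[[0.034,-0.0065,0],[0.034,-0.0065,0],[0.034,-0.0065,-0.05],[0.034,-0.0065,-0.1],[0.034,-0.0065,-0.14],[0.034,-0.0065,-0.16],[0.034,-0.0065,-0.178],[0.034,-0.0065,-0.178],[0.034,-0.0065,-0.178]], yaw=[0.03,0.03,0.03,0.03,0.03,0.03,0.03,0.03,0.03])

```text
clock: 2.33
eef_pos: [533.8, -276.2, 53.5]
eef_rot: [3.141, -0.001, 0.28]
wrist_force: [-0.3, 0.8, 0.3]
finger_gap: 93.8
finger_force: 0.0
```

>>> play_rows(translation=[[0,0,0],[0,0,0],[0,0,0],[0,0,0],[0,0,0],[0,0,0],[0,0,0],[0,0,0],[0,0,0],[0,0,0]], yaw=[0,0,0,0,0,0,0,0,0,0], hand=0, force=30)

```text
clock: 3.58
eef_pos: [533.6, -275.7, 52.4]
eef_rot: [-3.142, 0.0, 0.281]
wrist_force: [-0.3, -0.3, 0.7]
finger_gap: 29.6
finger_force: 30.0
```

>>> play_rows(translation=[[0,0,0.02],[0,0,0.05],[0,0,0.1],[-0.01,0.04,0.12],[-0.025,0.1,0.12],[-0.035,0.15,0.12],[-0.045,0.21,0.12],[-0.055,0.26,0.12],[-0.065,0.31,0.12],[-0.072,0.352,0.12],[-0.072,0.352,0.12],[-0.072,0.352,0.12]], yaw=[0,0,0,0,-0.1,-0.2,-0.3,-0.4,-0.47,-0.47,-0.47,-0.47])

```text
clock: 5.08
eef_pos: [461.6, 75.9, 172.4]
eef_rot: [3.141, 0.0, -0.189]
wrist_force: [0.3, 0.4, -0.9]
finger_gap: 29.8
finger_force: 30.0
```

Run:
```python
from h import *
c,s=snap('wrist','w2');np.save('pics/w2s.npy',np.r_[s['eef_pos'],s['eef_rot']]);print(s['eef_pos'],s['eef_rot'],s['clock'],s['finger_gap'],s['wrist_force'])
im=cv2.imread('pics/w2.png');cv2.imwrite('pics/w2b.png',cv2.resize(im,(768,576)))
```

```text
[461.6281411   75.94495422 172.35961326] [ 3.14134481e+00  1.47305802e-04 -1.88853586e-01] 5.075 29.827170478336015 [ 0.33322409  0.40429194 -0.94799493]
```

View pics/w2b.png

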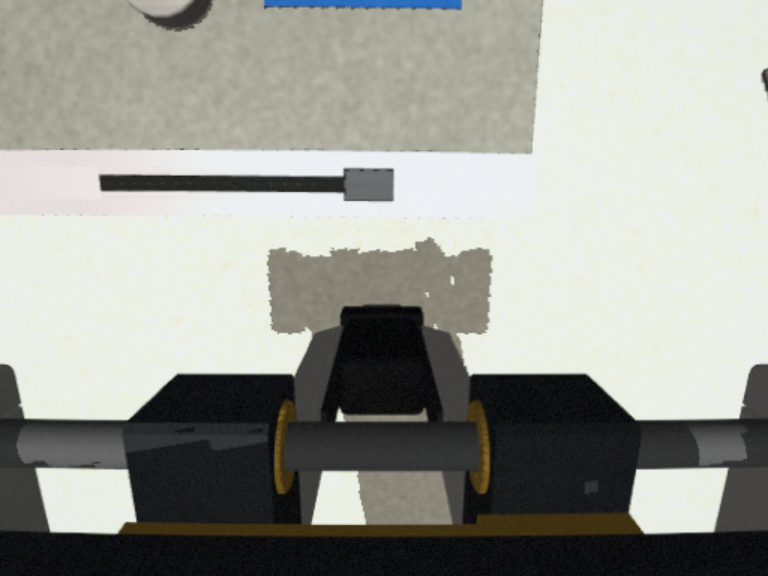

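Wrist view: window at (344–393, 169–200), slot running left to (100,183), and the stop held between the fingers at (382,315).

Run:
```python
from h import *
np.set_printoptions(precision=3,suppress=True)
c=load('w2');v=np.load('pics/w2s.npy');s={'eef_pos':v[:3],'eef_rot':v[3:]}
g=cv2.cvtColor(c['pixels'],cv2.COLOR_RGB2GRAY)
roi=np.zeros_like(g);roi[106:140,55:275]=255
m=((g<170)&(roi>0)).astype(np.uint8)
n,l,st,ce=cv2.connectedComponentsWithStats(m);i=1+st[1:,4].argmax();m=(l==i);print(st[i])
ys,xs=np.nonzero(m)
w=m.copy();w[:,:232]=0
wc=cv2.minAreaRect(np.argwhere(w)[:,::-1].astype(np.float32));print(wc)
# edges subpixel: window cols/rows
print(g[124,225:268]);print(g[105:140,245],g[108:140,150])
cols=[x for x in range(70,224)];mid=[ys[xs==x].mean() for x in cols]
P=cast(c,np.c_[cols,mid],36,s);k=np.polyfit(P[:,1],P[:,0],1);yaw=-np.arctan(k[0]);print('slot yaw',yaw)
x0,x1=xs.min()-.5,xs.max()+.5
mw=[ys[xs==x].mean() for x in range(234,260)];print('mid rows win',np.mean(mw),'slot row at win',np.polyval(np.polyfit(cols,mid,1),246))
R=lambda a:np.array([[np.cos(a),-np.sin(a)],[np.sin(a),np.cos(a)]])
pts=cast(c,[(x0,mid[0]),(x1,np.mean(mw)),(229,np.mean(mw))],36,s)
u=np.array([-np.sin(yaw),np.cos(yaw)]);q=pts[:,:2]@u
print(pts,'slot+win length (202)',q[0]-q[1],'win len(34)',q[2]-q[1])
wx=cast(c,[(245.5,np.flatnonzero(w[:,245]).min()-.5),(245.5,np.flatnonzero(w[:,245]).max()+.5)],36,s);print('win width(22)',np.linalg.norm(wx[1]-wx[0]),wx.mean(0))
base=pts[1,:2]; 
print('window from right end',base+17*u,' from left end',pts[0,:2]-185*u)
```

```text
[  66  112  197   22 2549]
((247.0, 122.5), (21.0, 30.0), 90.0)
[ 41  40  40  44  68 106 106 106 104 106 106 106 107 105 107 108 109 105
 107 105 104 108 111 108 105 108 109 108 109 107 108 107 109 104 106 108
 107 179 239 240 239 240 240]
[239 239 238 240 239 239 240 144  98 109 111 112 111 113 111 113 110 106
 105 104 105 110 108 106 105 107 108 109  67 221 239 240 239 239 239] [239 239 239 239 239 238 236 236 199  75  39  38  36  44  45  43  40  37
  39 115 216 239 238 236 237 238 239 239 238 238 239 240]
slot yaw -0.19687197248366653
mid rows win 122.5 slot row at win 122.18242194238401
[[564.772 254.039  36.   ]
 [524.73   54.837  36.   ]
 [531.163  88.417  36.   ]] slot+win length (202) 203.1861181958603 win len(34) 34.18983698761835
win width(22) 21.93298505461927 [527.907  71.893  36.   ]
window from right end [528.056  71.508]  from left end [528.585  72.612]
```

>>> play_rows(translation=[[0.03,-0.002,0],[0.0666,-0.0043,-0.02],[0.0666,-0.0043,-0.06],[0.0666,-0.0043,-0.08],[0.0666,-0.0043,-0.09],[0.0666,-0.0043,-0.096],[0.0666,-0.0043,-0.102],[0.0666,-0.0043,-0.102],[0.0666,-0.0043,-0.102]], yaw=[-0.008,-0.008,-0.008,-0.008,-0.008,-0.008,-0.008,-0.008,-0.008])

```text
clock: 6.25
eef_pos: [528.5, 72.0, 70.9]
eef_rot: [-3.141, -0.001, -0.197]
wrist_force: [0.5, 0.6, -2.2]
finger_gap: 29.9
finger_force: 30.0
```

Run:
```python
from h import *
c,s=snap('wrist','w3');print(s['eef_pos'],s['eef_rot'],s['wrist_force'],s['finger_gap'])
im=cv2.imread('pics/w3.png')[120:320,80:420];cv2.imwrite('pics/w3b.png',cv2.resize(cv2.convertScaleAbs(im,alpha=1.5),None,fx=2.2,fy=2.2))
```

```text
[528.47413252  72.00028928  70.91123569] [-3.14135711e+00 -7.63203079e-04 -1.97202534e-01] [ 0.50487441  0.62864409 -2.20045754] 29.929366032720427
```

View pics/w3b.png

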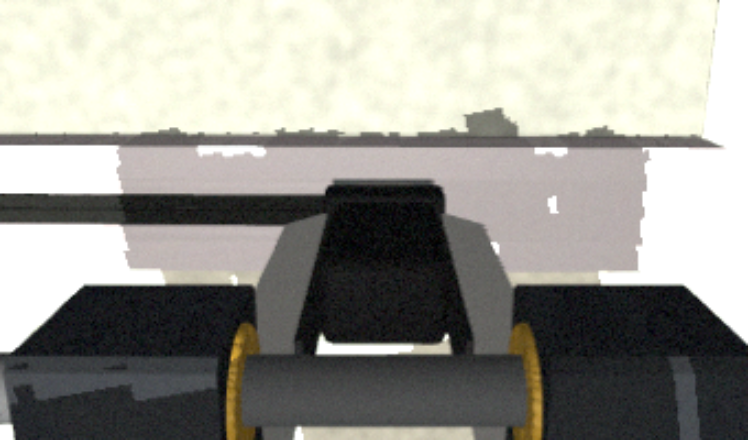

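The stop stands in the window with no upward push, so the foot is inside. I'll lower it onto the channel floor with light spring compression.

>>> play_rows(translation=[[0,0,-0.004],[0,0,-0.008],[0,0,-0.0115],[0,0,-0.0115],[0,0,-0.0115],[0,0,-0.0115]], yaw=[0,0,0,0,0,0])

```text
clock: 7.05
eef_pos: [528.2, 72.0, 59.1]
eef_rot: [-3.142, -0.0, -0.197]
wrist_force: [-1.3, 0.5, 1.3]
finger_gap: 29.6
finger_force: 30.0
```

>>> play_rows(translation=[[0.0004,0.002,0],[0.001,0.0049,0],[0.0016,0.0078,0],[0.0024,0.0118,0],[0.0031,0.0157,0],[0.0039,0.0196,0],[0.0039,0.0196,0]], yaw=[0,0,0,0,0,0,0])

```text
clock: 7.92
eef_pos: [532.2, 92.2, 59.0]
eef_rot: [-3.141, -0.0, -0.197]
wrist_force: [0.2, 1.8, 2.0]
finger_gap: 29.6
finger_force: 30.0
```

>>> play_rows(translation=[[0.0008,0.0039,0],[0.0016,0.0078,0],[0.0024,0.0118,0],[0.0031,0.0157,0],[0.0039,0.0196,0],[0.0047,0.0235,0],[0.0055,0.0275,0],[0.0063,0.0314,0],[0.0069,0.0343,0],[0.0069,0.0343,0],[0.0069,0.0343,0]], yaw=[0,0,0,0,0,0,0,0,0,0,0])

```text
clock: 9.3
eef_pos: [539.1, 126.3, 59.0]
eef_rot: [-3.141, -0.0, -0.197]
wrist_force: [-0.1, 2.3, 2.1]
finger_gap: 30.0
finger_force: 30.0
```

>>> play_rows(translation=[[0.0005,0.0025,0],[0.001,0.0049,0],[0.001,0.0049,0],[0.001,0.0049,0]], yaw=[0,0,0,0])

```text
clock: 9.8
eef_pos: [540.1, 130.9, 59.0]
eef_rot: [-3.141, -0.0, -0.197]
wrist_force: [-1.0, -0.0, 2.4]
finger_gap: 30.2
finger_force: 30.0
```

>>> play_rows(translation=[[0.0005,0.0025,0],[0.001,0.0049,0],[0.001,0.0049,0],[0.001,0.0049,0]], yaw=[0,0,0,0])

```text
clock: 10.3
eef_pos: [541.1, 135.9, 59.0]
eef_rot: [-3.141, -0.0, -0.197]
wrist_force: [0.4, 0.8, 1.9]
finger_gap: 29.5
finger_force: 30.0
```

>>> play_rows(translation=[[0.0005,0.0025,0],[0.001,0.0049,0],[0.001,0.0049,0],[0.001,0.0049,0]], yaw=[0,0,0,0])

```text
clock: 10.8
eef_pos: [542.1, 140.8, 59.0]
eef_rot: [-3.141, -0.0, -0.197]
wrist_force: [0.3, 0.7, 2.4]
finger_gap: 29.6
finger_force: 30.0
```

>>> play_rows(translation=[[0.0005,0.0025,0],[0.001,0.0049,0],[0.001,0.0049,0],[0.001,0.0049,0]], yaw=[0,0,0,0])

```text
clock: 11.3
eef_pos: [543.1, 145.7, 59.0]
eef_rot: [-3.141, -0.0, -0.197]
wrist_force: [0.3, 0.2, 2.7]
finger_gap: 29.7
finger_force: 30.0
```

>>> play_rows(translation=[[0.0005,0.0025,0],[0.001,0.0049,0],[0.001,0.0049,0],[0.001,0.0049,0]], yaw=[0,0,0,0])

```text
clock: 11.8
eef_pos: [544.1, 150.6, 59.0]
eef_rot: [-3.141, -0.0, -0.197]
wrist_force: [-0.3, 1.2, 0.9]
finger_gap: 29.3
finger_force: 30.0
```

>>> play_rows(translation=[[0,0,0]], yaw=[0])

```text
clock: 11.92
eef_pos: [544.1, 150.5, 59.0]
eef_rot: [-3.141, -0.0, -0.197]
wrist_force: [1.0, 1.1, 2.4]
finger_gap: 30.0
finger_force: 30.0
```

Just noise; the foot is still on the floor.

>>> play_rows(translation=[[0.0005,0.0025,0],[0.001,0.0049,0],[0.001,0.0049,0],[0.001,0.0049,0]], yaw=[0,0,0,0])

```text
clock: 12.42
eef_pos: [544.9, 155.3, 58.8]
eef_rot: [3.141, 0.0, -0.197]
wrist_force: [0.2, 0.5, -1.6]
finger_gap: 29.8
finger_force: 30.0
```

Upward push has vanished (−1.6 N): the foot has dropped. I'll lower the shoulders onto the rail.

>>> play_rows(translation=[[0,0,-0.001],[0,0,-0.002],[0,0,-0.003],[0,0,-0.003],[0,0,-0.003]], yaw=[0,0,0,0,0])

```text
clock: 13.05
eef_pos: [545.0, 155.3, 56.0]
eef_rot: [-3.142, -0.0, -0.197]
wrist_force: [0.1, 0.2, -2.5]
finger_gap: 29.3
finger_force: 30.0
```

>>> play_rows(translation=[[0,0,-0.0005],[0,0,-0.001],[0,0,-0.0014],[0,0,-0.0014],[0,0,-0.0014]], yaw=[0,0,0,0,0])

```text
clock: 13.68
eef_pos: [545.0, 155.3, 54.5]
eef_rot: [-3.142, 0.0, -0.197]
wrist_force: [0.1, -0.2, -2.4]
finger_gap: 29.7
finger_force: 30.0
```

>>> play_rows(translation=[[0,0,-0.0003],[0,0,-0.0006],[0,0,-0.0006],[0,0,-0.0006]], yaw=[0,0,0,0])

```text
clock: 14.18
eef_pos: [545.1, 155.3, 54.4]
eef_rot: [-3.142, -0.0, -0.197]
wrist_force: [-2.9, 0.2, 5.2]
finger_gap: 30.1
finger_force: 30.0
```

Shoulders are on the rail, with about 7 N of contact. Releasing and lifting clear.

>>> play_rows(translation=[[0,0,0],[0,0,0],[0,0,0],[0,0,0],[0,0,0],[0,0,0]], yaw=[0,0,0,0,0,0], hand=0.7)

```text
clock: 14.92
eef_pos: [545.0, 155.2, 53.9]
eef_rot: [3.142, 0.0, -0.197]
wrist_force: [-0.4, 0.6, -0.5]
finger_gap: 65.8
finger_force: 0.0
```

>>> play_rows(translation=[[0,0,0.01],[0,0,0.03],[0,0,0.07],[0,0,0.12],[-0.04,0,0.13],[-0.08,0,0.13],[-0.08,0,0.13],[-0.08,0,0.13]], yaw=[0,0,0,0,0,0,0,0])

```text
clock: 15.92
eef_pos: [465.7, 155.3, 184.6]
eef_rot: [-3.141, -0.001, -0.197]
wrist_force: [0.9, -0.6, 0.2]
finger_gap: 65.7
finger_force: 0.0
```

Run:
```python
from h import *
c,s=snap('wrist','w4');snap('scene','s4');print(s['eef_pos'],s['eef_rot'],s['clock'])
np.save('pics/w4s.npy',np.r_[s['eef_pos'],s['eef_rot']])
a=cv2.imread('pics/w4.png')[60:260,100:400];b=cv2.imread('pics/s4.png')[130:330,200:500]
cv2.imwrite('pics/f4.png',np.hstack([cv2.resize(cv2.convertScaleAbs(x,alpha=1.2),(390,560)[:1]+(260,)) for x in(a,b)]))
```

```text
[465.68152008 155.34122945 184.64682903] [-3.14105288e+00 -1.20100244e-03 -1.97189746e-01] 15.925
```

View pics/f4.png

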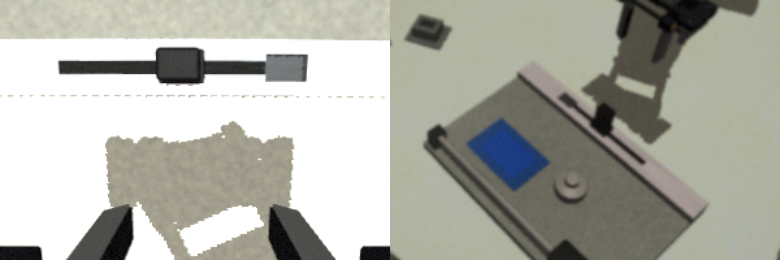

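The stop stands upright on the slot (left panel, 180,65), square to the rail. The contact height I measured when lowering it matches fully home. The weight is undisturbed and the gripper is clear.

```bash
python3 -c "
from cell import manip
print(manip.sign_off())"
```

```text
the job is handed in; nothing more can be done
None
```

The paper stop is in the index notch with its shoulders down on the rail and the gripper clear. I handed the job in at about 16 s; the largest push in any reading was about 7 N.

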